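# Roll a control tube onto the beam line of a polarimeter and take a reading

### The arm

A 6-joint arm with a two-finger parallel gripper is mounted at the origin on a cart in front of the work surface, level with it; the furniture and walls round the work are solid. World frame = base frame: x ahead of the robot, y to its left, z up, the work surface at z = 0. Lengths are in m, angles in degrees, forces in N, time in s.
With the tool pointing down it reaches from about 0.375 to 0.9 m from the base axis. Payload 3.1 kg.
Tool frame: the origin (TCP) lies at the centre of the arm's flange, where the gripper is bolted on; the fingertips stand 173 mm ahead of it and the grasp point (between the pads) lies 155 mm ahead of it; z points along the fingers, y is the direction in which the jaws open and shut (so a half turn about z gives the same grasp; the last joint's range is limited). The gripper opens to 85 mm and grips with 20 to 120 N. Pads are 22 mm wide; open, the fingers measure 114 mm over their backs; the gripper's body (76 mm by 85 mm) begins 54 mm behind the grasp point. The pads swing forward as they close: fully open they stand 13 mm farther back than shut.
Start: joints at [-74.857, 30.224, 82.088, -0, 67.689, -10.227], TCP at [0.268, -0.565, 0.405] pointing down, gripper open.
Joint ranges: [-176.69, 176.69], [-43.24, 126.21], [12.49, 139.97], [-82, 262], [0, 151.66], [-163.58, 163.58]. Speed limits (degrees/s): [159.86, 159.86, 180, 180, 180, 180].

### API

Orientations are given as a 3x3 rotation matrix whose columns are the frame's x, y, z axes.
In Python, from plant import ctrl, capture gives the robot as it stands.
- The arm moves only by the tool apply_moves, never from a script. Its argument "series" is a list of rows, each an object of numbers: "claw": the gripper's target within -1 to 1 (fully open at 1, half-way at 0, shut at -1); "x", "y", "z": the shift along the world's x, y, z in mm; "yaw": the turn about the world's z in degrees. A call has 1 to 20 rows; each row is the pose to reach, as a shift and turn from the pose commanded when the call began; what a row does not reach only later rows make up. A row lasts 1/8 s, in which the tool goes at most 62.5 mm and 10.7 degrees, less where a joint would pass 70% of its speed; a pose out of reach is approached as far as the arm can. A call with a gripper value outside its range is refused whole. The fingers move at their own pace and stop on an object; the grip force is fixed at half the most. Time passes only in rows, so rows that repeat a pose let the fingers close. It gives the time, the measured TCP pose, the force and the opening at its end, in the units of the state.
- ctrl.observe(): the state, without advancing time (a new reading comes with each control period).
- capture(name): name is "scene" or "top" or "wrist"; returns a dict with "pixels" (480x640x3 uint8, blue, green, red), "depth" (480x640 float32, m along the optical axis (not along the pixel's ray), 0 where there is no reading), "fx", "fy", "cx", "cy" (pixels), "T" (4x4, takes a point from camera to world coordinates); the wrist camera has in their place "tool_from_camera" (4x4, takes a point from camera to tool coordinates, whose origin is the TCP and whose axes are the flange's). Camera axes: x right, y up, looking along -z (the intrinsics and any distortion apply to the point x, -y, -z); pixel columns grow to the right and rows downward; lengths in m; the calibration is good to about 2 mm. A picture is of the moment at which its call begins: read the wrist's pose just before it.
- ctrl.sign_off(): hands the job in, once; it reports no verdict.
The state is a dict: "time_s": time; "qpos": joint angles; "joint_velocities": joint speeds; "tau": joint torques, N m; "position": TCP position; "tcp_rot": TCP orientation; "force": force on the tool from outside, world axes, zero at the start; "wrist_torque": the same for the moment, N m; "gripper_width": finger opening in m.
Only numpy, scipy, OpenCV 4.12 (cv2) and the standard library are available. Lean on these libraries where they do the work, as an engineer would, in place of code of your own. Each camera call takes 0.05 s, during which the arm holds its last target.

### The job

Set up a check reading on the bench polarimeter with the fingertips only: by lightly drawing a fingertip over its top, in several strokes if need be, roll the long steel control tube along the deck until it lies on and along the marked line between the two windows, and slide the lamp shutter fully open, away from the robot. Then press the round key on the detector housing right down and let it go. Do not pick the tube up or drag it without rolling, do not press the key before tube and shutter are ready, leave the short tube where it lies and do not disturb the other things on the bench.

Things in the scene. Friction and masses are not known exactly. Their poses are not given: they have to be found in the camera images.
- polarimeter: Instrument fixed to the worktop: base plate 226 (its x) x 272 mm (y); white lamp housing at its +y end, white detector housing at its -y end (each 104 mm in x, 70 in y, inner faces at y = +60 and -60 mm, top 50 mm above the worktop), open deck between. Origin: centre of the underside, on the worktop; x leads away from the robot (the way tubes roll), y from detector to lamp, z up.
- line (a point): Middle of the thin white line across the black deck (instrument x = 0, along its y, from window to window), raised to a lying tube's axis: 14 mm above the deck, 26 above the worktop; axes as the instrument's. The deck (12 mm above the worktop) runs from x = -103 to 103 mm to low lips 16 mm high; low guide ribs 18 mm high along x, 107 mm apart, keep tubes clear of the housings.
- long_tube: Long control tube: steel cylinder, 28 mm in diameter, 100 mm long, 0.16 kg, a window in each flat end; lies across the deck 40 to 57 mm from the line, nearer or farther. Origin: its centre; y along the tube, x and z turn as it rolls (z up at the start). Fingers grip its steel: a tip resting on its top with some 5 N and drawn along x rolls it half as far; shoved at the side it skids. It stops with little coasting.
- short_tube: Short control tube: the same cylinder, 28 mm in diameter, but 50 mm long, lying on the deck on the other side of the line, 40 to 57 mm from it. Origin: its centre; y along the tube. It stays where it is.
- shutter (a joint): The sliding lamp shutter, in m: 0 = closed (its blade covers the lamp window), 0.024 = fully open (at its stop). Grows as it is pushed along the instrument's +x; friction about 1.5 N, it stays where it is left.
- shutter_tab (a point): Middle of the top of the shutter's black push tab, which stands on the lamp housing: 11.5 mm in x, 20 mm in y; its top is 69 mm above the worktop, 19 mm above the housing, and its flat sides begin 1 mm above the housing.
- key (a joint): The round key on top of the detector housing, in m: 0 = up, 0.005 = fully down. Spring: about 4.5 N when fully down; comes back by itself.
- key_top (a point): Centre of the top of the key: a white round cap 22 mm in diameter in a grey collar 38 mm in diameter. Its top is 71 mm above the worktop when up, and 9 mm above its collar; pressed straight down.
- marker_black: Marker pen 137 mm long lying on the worktop in front of the instrument. Bystander; origin: middle of its underside.
- timer: Bench timer, 68 x 68 x 20 mm, beside the detector housing. Bystander; origin: middle of its underside.
- forceps: Forceps 120 mm long lying behind the instrument. Bystander; origin: middle of its underside.
- pcr_rack_pink: Flat tube rack 83 x 125 x 25 mm on the worktop beside the lamp housing. Bystander; origin: middle of its underside.
There are look-alikes about, which are no part of the job. Leave any blue look-alike of the long_tube alone.

How it is judged:
By the outcome, as a careful person would: the job done as asked, in the order asked, and still so for the second after the job is handed in, with the robot touching nothing.
It also fails if it takes over 58 s, if anything falls off the work surface, if the arm or the gripper's body presses on something with over 40 N, if the wrist force passes 120 N, or if a joint passes its speed limit or range.

## Working session

There is one attempt and no reset: what is moved stays moved. The work goes in short steps, Python scripts to look and compute and a tool call to move; the robot and the scene stay as the last step left them, time stands still between calls to the robot, and variables do not carry over. Pictures are saved under pics/ and viewed, and the job is handed in when it is done.

Besides the shell and the picture viewer there is one more tool, called after ">>>" in YAML: its name, and indented under it one key for each argument. apply_moves: Moves the arm, as the interface text tells. Its arguments: {"type":"object","properties":{"series":{"type":"array","items":{"type":"object","properties":{"claw":{"type":"number"},"x":{"type":"number"},"y":{"type":"number"},"z":{"type":"number"},"yaw":{"type":"number"}}}}},"required":["series"]}

```bash
mkdir -p pics; ls
cat > h.py <<'E'
import numpy as np, cv2, pickle
from plant import ctrl, capture
def snap(name, fn):
    s=ctrl.observe(); c=capture(name)
    if name=='wrist':
        T=np.eye(4); T[:3,:3]=np.array(s['tcp_rot']); T[:3,3]=s['position']
        c['T']=T@np.array(c['tool_from_camera'])
    cv2.imwrite('pics/%s.png'%fn,c['pixels']); pickle.dump(c,open('pics/%s.pkl'%fn,'wb')); return c
def load(fn): return pickle.load(open('pics/%s.pkl'%fn,'rb'))
def ray(c,u,v):
    d=np.array([(u-c['cx'])/c['fx'],-(v-c['cy'])/c['fy'],-1.0]); T=np.array(c['T'])
    return T[:3,3],T[:3,:3]@d
def onz(c,u,v,z):
    o,d=ray(c,u,v); return o+d*(z-o[2])/d[2]
def proj(c,p):
    q=np.linalg.inv(np.array(c['T']))@np.r_[p,1]
    return c['cx']+c['fx']*q[0]/-q[2], c['cy']-c['fy']*q[1]/-q[2]
E
python3 - <<'E'
from h import *
for n in ('scene','top','wrist'):
    c=snap(n,n+'0'); print(n,[k for k in c],c['fx'],c['cx'],c['cy'],np.array(c['T']).round(3).tolist())
s=ctrl.observe();print(s)
E
```

```text
pics
scene ['pixels', 'depth', 'fx', 'fy', 'cx', 'cy', 'T'] 538.499969524635 315.38314253917264 247.2355319687264 [[-0.571, 0.489, -0.66, -0.221], [-0.821, -0.337, 0.461, 0.542], [0.003, 0.804, 0.594, 0.748], [0.0, 0.0, 0.0, 1.0]]
top ['pixels', 'depth', 'fx', 'fy', 'cx', 'cy', 'T'] 488.6234912251258 322.45760754059876 235.01472066564094 [[0.024, 0.993, -0.115, 0.423], [-1.0, 0.026, 0.018, 0.045], [0.021, 0.114, 0.993, 0.947], [0.0, 0.0, 0.0, 1.0]]
wrist ['pixels', 'depth', 'fx', 'fy', 'cx', 'cy', 'tool_from_camera', 'T'] 370.78352717019726 320.7173918496138 237.1865237344436 [[0.428, 0.873, 0.235, 0.327], [-0.904, 0.414, 0.109, -0.536], [-0.002, -0.259, 0.966, 0.374], [0.0, 0.0, 0.0, 1.0]]
{'time_s': 0.15, 'qpos': array([-7.48568878e+01,  3.02699451e+01,  8.21399051e+01, -1.52387707e-03,
        6.76914963e+01, -1.02291572e+01]), 'joint_velocities': array([ 0.04637722, -0.20301304, -0.06316672,  0.00220281, -0.03159404,
        0.00760504]), 'tau': array([ 9.92721943e-04, -4.42743587e+01, -1.78276420e+01, -2.72084162e-04,
        5.59560183e-03,  9.60466991e-06]), 'position': array([ 0.26774713, -0.56445466,  0.40392157]), 'tcp_rot': array([[ 9.03538522e-01,  4.28506596e-01, -4.85824679e-04],
       [ 4.28506773e-01, -9.03536968e-01,  1.70098200e-03],
       [ 2.89921450e-04, -1.74508193e-03, -9.99998435e-01]]), 'force': array([-0.76283432, -0.09936328,  0.43062235]), 'wrist_torque': array([-0.0004429 , -0.00161957,  0.01640987]), 'gripper_width': 0.0855949686006712}
```

View pics/top0.png

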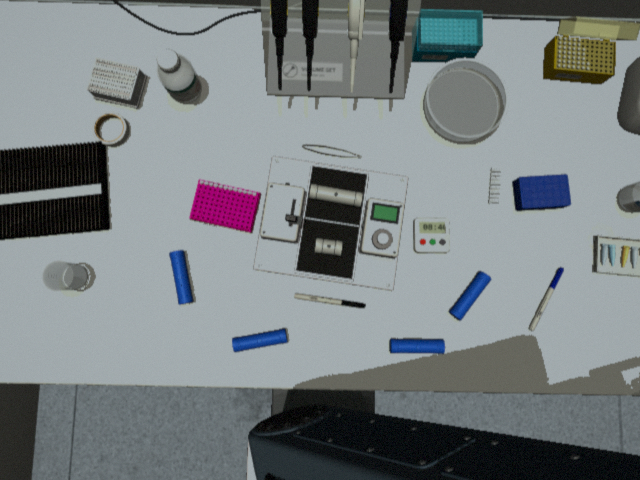

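View pics/scene0.png

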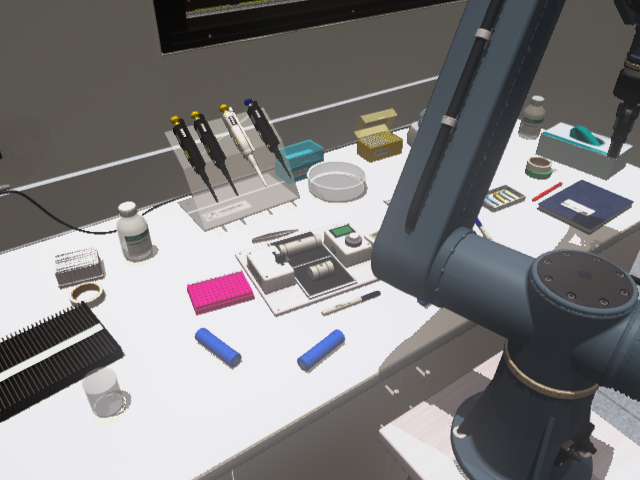

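Candidates for the long tube in the top view are:
- the long steel cylinder on the deck (336,194)
- the short steel one (328,246)
- the blue look-alikes (180,277), (260,340), (417,345) and (469,295)

By the description I choose (336,194), which is on the far side of the line. I'll check it in a close crop.

Run:
```python
from h import *
c=load('top0'); p=c['pixels'][140:305,240:460]
cv2.imwrite('pics/crop.png',cv2.resize(p,(792,594),interpolation=cv2.INTER_CUBIC))
```

```text
(no output)
```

View pics/crop.png

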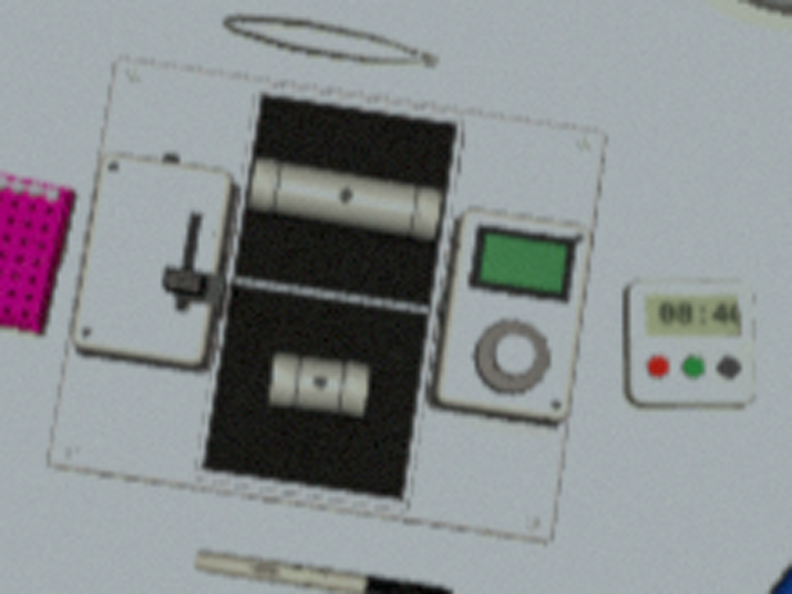

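The crop shows the long steel tube at crop (345,198), beyond the white line (330,295). The short tube is at (320,383), the shutter tab at (187,283) and the key at (515,353).

Run:
```python
from h import *
c=load('top0')
f=lambda u,v,z: onz(c,240+(u+.5)/3.6-.5,140+(v+.5)/3.6-.5,z)
P={'far L':(262,95,.014),'far R':(457,124,.014),'near R':(405,497,.014),'near L':(204,468,.014),
'line L':(236,282,.012),'line R':(427,309,.012),
'base fl':(116,58,.003),'base fr':(606,132,.003),'base nr':(551,541,.003),'base nl':(49,465,.003),
'tube L':(252,184,.026),'tube R':(440,212,.026),'tube c':(347,195,.04),'key':(516,353,.071),'tab':(187,275,.069),'short':(320,383,.026)}
W={k:f(*v) for k,v in P.items()}
for k,v in W.items(): print(k,(v*1000).round(1))
# deck mask
hsv=cv2.cvtColor(c['pixels'],cv2.COLOR_BGR2HSV); m=((hsv[...,2]<60)).astype(np.uint8); m[:, :295]=0; m[:,370:]=0; m[:160]=0; m[285:]=0
pts=np.argwhere(m)[:,::-1]
w=np.array([onz(c,u,v,.012)[:2] for u,v in pts])*1000
r=cv2.minAreaRect(w.astype(np.float32)); print(r)
dL=W['line L']-W['line R']; print('line dir yaw',np.degrees(np.arctan2(-dL[0],dL[1])))
d=W['base fl']-W['base nl']; print('base',np.degrees(np.arctan2(d[1],d[0])),np.linalg.norm(d)); d=W['base fr']-W['base nr']; print(np.degrees(np.arctan2(d[1],d[0])),np.linalg.norm(d))
d=W['tube L']-W['tube R']; print('tube',np.degrees(np.arctan2(-d[0],d[1])),np.linalg.norm(d))
ctr=sum(W[k] for k in('base fl','base fr','base nr','base nl'))/4; print(ctr)
D=c['depth']; 
for n in('key','tab','tube c'):
    u,v=proj(c,W[n]); z=D[int(round(v)),int(round(u))]; o,d=ray(c,u,v); print(n,o+d*z)
```

```text
far L [665.6  51.   14. ]
far R [652.5 -55.2  14. ]
near R [450.1 -30.3  14. ]
near L [462.8  76.4  14. ]
line L [563.   62.3  12. ]
line R [551.1 -40.7  12. ]
base fl [686.9 131.7   3. ]
base fr [ 653.1 -138.6    3. ]
base nr [ 428.8 -109.8    3. ]
base nl [462.8 159.6   3. ]
tube L [613.8  54.9  26. ]
tube R [601.4 -45.5  26. ]
tube c [606.4   4.8  40. ]
key [521.8 -80.4  71. ]
tab [557.3  86.   69. ]
short [508.4  16.4  26. ]
((557.9232177734375, 16.589752197265625), (131.21817016601562, 210.7357177734375), 87.70308685302734)
line dir yaw -6.603597004349352
base -7.0805304066896575 0.2257700774846644
-7.302801754074432 0.22608928026038325
tube -7.021079467924791 0.10122468074957423
[0.5579137  0.01072353 0.003     ]
key [ 0.52177638 -0.08028816  0.07163819]
tab [0.55717275 0.08592843 0.07005998]
tube c [0.60727892 0.00465403 0.0358263 ]
```

>>> apply_moves:
  series:
    - {"x": 30,"y": 50,"z": 0,"yaw": -6,"claw": -1}
    - {"x": 60,"y": 100,"z": 0,"yaw": -12,"claw": -1}
    - {"x": 90,"y": 150,"z": 0,"yaw": -18,"claw": -1}
    - {"x": 120,"y": 200,"z": 0,"yaw": -24,"claw": -1}
    - {"x": 150,"y": 250,"z": 0,"yaw": -30,"claw": -1}
    - {"x": 180,"y": 300,"z": 0,"yaw": -32.5,"claw": -1}
    - {"x": 210,"y": 350,"z": 0,"yaw": -32.5,"claw": -1}
    - {"x": 240,"y": 400,"z": 0,"yaw": -32.5,"claw": -1}
    - {"x": 260,"y": 450,"z": -30,"yaw": -32.5,"claw": -1}
    - {"x": 270,"y": 500,"z": -60,"yaw": -32.5,"claw": -1}
    - {"x": 280,"y": 550,"z": -90,"yaw": -32.5,"claw": -1}
    - {"x": 280,"y": 575,"z": -100,"yaw": -32.5,"claw": -1}
    - {"x": 280,"y": 575,"z": -100,"yaw": -32.5,"claw": -1}
    - {"x": 280,"y": 575,"z": -100,"yaw": -32.5,"claw": -1}
    - {"x": 280,"y": 575,"z": -100,"yaw": -32.5,"claw": -1}

```text
time_s: 2.02
position: [0.5482, 0.0091, 0.3054]
tcp_rot: [[0.992, -0.126, 0.002], [-0.126, -0.992, -0.0], [0.002, 0.0, -1.0]]
force: [0.7, -0.4, -0.0]
gripper_width: -0.0
```

Run:
```python
from h import *
c=snap('wrist','w1'); s=ctrl.observe(); print(s['time_s'],s['position'],s['tcp_rot'].round(4).tolist(),s['force'],s['gripper_width'])
```

```text
2.075 [0.54811719 0.00907625 0.30540226] [[0.9921, -0.1258, 0.0016], [-0.1258, -0.9921, -0.0005], [0.0016, 0.0003, -1.0]] [ 0.15800575  1.06401958 -0.49641667] -0.00016891786513483376
```

View pics/w1.png

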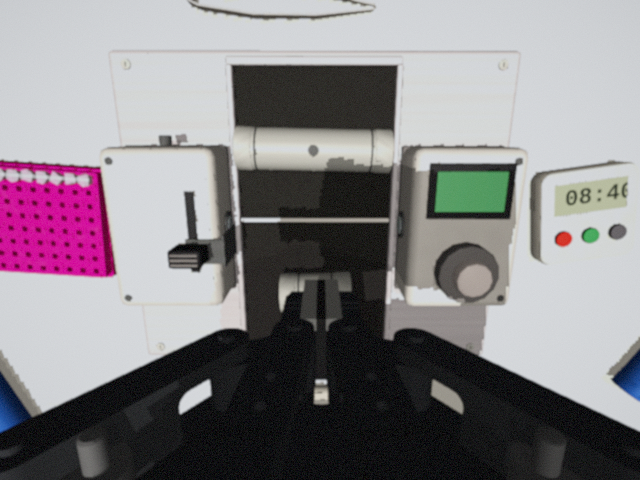

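The wrist view shows the long tube at (313,150), the line at row 220, the tab top at (187,258), the key top at (473,278), and the closed tips at (320,285) above the short tube.

Run:
```python
from h import *
c=load('w1')
P={'line L':(241,220,.012),'line R':(390,220,.012),'base fl':(110,52,.003),'base fr':(520,52,.003),'tubeL':(235,147,.026),'tubeR':(393,150,.026),'key':(475,280,.071),'tab':(186,259,.069)}
W={k:onz(c,*v)*1000 for k,v in P.items()}
for k in W: print(k,W[k].round(1))
# tube axis x via limb columns: horizontally at u=280,345: top edge/bottom edge rays tangent
g=cv2.cvtColor(c['pixels'],cv2.COLOR_BGR2GRAY)
for u in(265,290,345,370): print(u,g[118:182:1,u].tolist())
a=np.radians(-7.1);R=np.array([[np.cos(a),-np.sin(a)],[np.sin(a),np.cos(a)]])
L=(W['line L']+W['line R'])[:2]/2
d=(W['line L']-W['line R']);print('line',L,np.degrees(np.arctan2(-d[0],d[1])))
d=(W['tubeL']-W['tubeR']);print('tube',np.degrees(np.arctan2(-d[0],d[1])))
for k in W: print(k,(R.T@(W[k][:2]-L)).round(1))
```

```text
line L [563.3  66.   12. ]
line R [549.6 -41.3  12. ]
base fl [686.1 134.5   3. ]
base fr [ 651.5 -138.3    3. ]
tubeL [614.4  57.6  26. ]
tubeR [599.5 -44.7  26. ]
key [521.5 -78.5  71. ]
tab [555.1  88.1  69. ]
265 [54, 42, 43, 46, 47, 45, 40, 43, 56, 86, 114, 137, 149, 158, 165, 171, 177, 180, 185, 191, 192, 193, 196, 199, 205, 209, 213, 215, 216, 217, 217, 217, 215, 217, 213, 209, 206, 202, 200, 197, 193, 193, 190, 189, 181, 181, 172, 163, 155, 145, 121, 84, 57, 47, 44, 49, 40, 48, 49, 45, 44, 46, 45, 48]
290 [44, 44, 47, 44, 40, 44, 42, 44, 50, 70, 101, 124, 142, 150, 162, 167, 172, 179, 185, 187, 189, 195, 195, 199, 202, 208, 210, 214, 214, 216, 216, 216, 215, 215, 215, 214, 208, 204, 200, 198, 197, 195, 191, 190, 185, 181, 173, 169, 163, 151, 136, 111, 70, 49, 43, 40, 48, 44, 45, 39, 41, 46, 43, 43]
345 [43, 45, 47, 44, 46, 43, 44, 44, 45, 50, 56, 92, 119, 135, 151, 157, 168, 172, 179, 182, 186, 189, 192, 195, 198, 201, 206, 209, 213, 216, 216, 216, 216, 216, 216, 215, 212, 207, 205, 202, 195, 176, 139, 118, 114, 114, 115, 111, 109, 103, 101, 85, 78, 61, 22, 17, 20, 19, 31, 29, 35, 9, 29, 25]
370 [47, 46, 46, 43, 48, 50, 40, 40, 43, 41, 46, 65, 85, 113, 133, 146, 155, 162, 169, 177, 179, 182, 182, 186, 191, 192, 197, 202, 204, 210, 210, 212, 210, 208, 208, 208, 202, 200, 197, 188, 177, 177, 171, 159, 153, 151, 144, 125, 89, 66, 61, 55, 55, 50, 30, 17, 21, 29, 22, 22, 29, 23, 32, 23]
line [556.44738117  12.32698864] -7.2432015006602
tube -8.29799592848217
line L [ 0.1 54.1]
line R [ -0.1 -54.1]
base fl [113.5 137.2]
base fr [ 112.9 -137.7]
tubeL [51.9 52.1]
tubeR [ 49.8 -51.2]
key [-23.5 -94.5]
tab [-10.7  75. ]
```

>>> apply_moves:
  series:
    - {"x": 34,"y": -2,"z": -20,"claw": -1}
    - {"x": 67,"y": -4,"z": -40,"claw": -1}
    - {"x": 67,"y": -4,"z": -70,"claw": -1}
    - {"x": 67,"y": -4,"z": -84,"claw": -1}
    - {"x": 67,"y": -4,"z": -86,"claw": -1}
    - {"x": 67,"y": -4,"z": -86,"claw": -1}

```text
invalid input
```

Run:
```python
from h import *
c=snap('wrist','w2'); s=ctrl.observe(); print(s['time_s'],s['position'],s['force'],s['gripper_width'])
```

```text
2.125 [0.54803224 0.00915585 0.3053358 ] [-0.2381476   0.27907504 -0.07729143] 8.347457240067594e-05
```

View pics/w2.png

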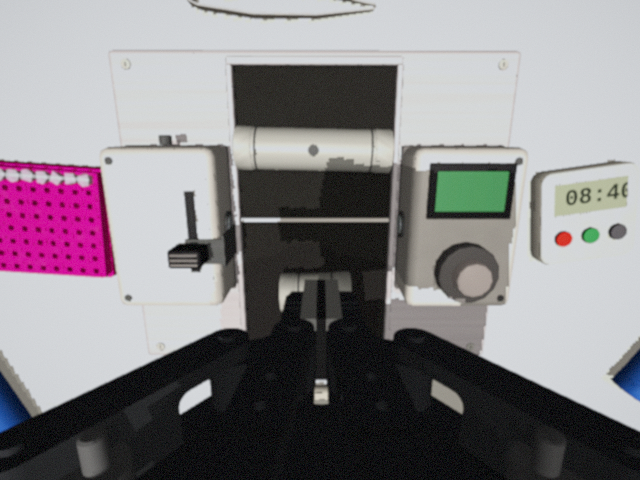

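The call was refused, probably because the yaw key was missing, so the arm has not moved. I'll resend it with every key.

>>> apply_moves:
  series:
    - {"x": 34,"y": -2,"z": -20,"yaw": 0,"claw": -1}
    - {"x": 67,"y": -4,"z": -40,"yaw": 0,"claw": -1}
    - {"x": 67,"y": -4,"z": -70,"yaw": 0,"claw": -1}
    - {"x": 67,"y": -4,"z": -84,"yaw": 0,"claw": -1}
    - {"x": 67,"y": -4,"z": -86,"yaw": 0,"claw": -1}
    - {"x": 67,"y": -4,"z": -86,"yaw": 0,"claw": -1}

```text
time_s: 2.88
position: [0.6149, 0.0061, 0.2195]
tcp_rot: [[0.992, -0.124, 0.001], [-0.124, -0.992, -0.0], [0.001, 0.0, -1.0]]
force: [0.5, 0.3, -0.7]
gripper_width: 0.0003
```

Run:
```python
from h import *
c=snap('wrist','w3'); s=ctrl.observe(); print(s['time_s'],s['position'],s['force'],s['gripper_width'])
```

```text
2.925 [0.61502129 0.00617383 0.21979331] [-0.29820349 -0.13152495  1.05251628] 0.0002712181873954102
```

View pics/w3.png

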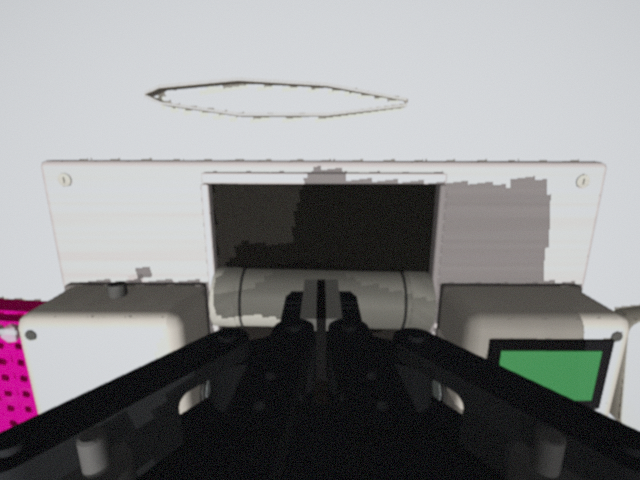

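The tips sit about 6 mm above the tube and near its middle (tip column 321, tube 213–437). I'll lower until there is contact.

>>> apply_moves:
  series:
    - {"x": 0,"y": 0,"z": -4,"yaw": 0,"claw": -1}
    - {"x": 0,"y": 0,"z": -6,"yaw": 0,"claw": -1}
    - {"x": 0,"y": 0,"z": -7,"yaw": 0,"claw": -1}
    - {"x": 0,"y": 0,"z": -7,"yaw": 0,"claw": -1}

```text
time_s: 3.42
position: [0.6158, 0.0062, 0.2133]
tcp_rot: [[0.992, -0.124, 0.004], [-0.124, -0.992, -0.001], [0.004, 0.0, -1.0]]
force: [0.3, 0.4, 6.5]
gripper_width: -0.0005
```

>>> apply_moves:
  series:
    - {"x": -2,"y": 0.2,"z": 0,"yaw": 0,"claw": -1}
    - {"x": -5,"y": 0.6,"z": 0,"yaw": 0,"claw": -1}
    - {"x": -8,"y": 1,"z": 0,"yaw": 0,"claw": -1}
    - {"x": -11,"y": 1.4,"z": 0,"yaw": 0,"claw": -1}
    - {"x": -14,"y": 1.7,"z": 0,"yaw": 0,"claw": -1}
    - {"x": -16,"y": 2,"z": 0,"yaw": 0,"claw": -1}
    - {"x": -16,"y": 2,"z": 0,"yaw": 0,"claw": -1}

```text
time_s: 4.3
position: [0.5995, 0.0085, 0.2133]
tcp_rot: [[0.992, -0.124, 0.003], [-0.124, -0.992, -0.0], [0.003, -0.0, -1.0]]
force: [-0.2, 1.4, 6.8]
gripper_width: -0.0002
```

Run:
```python
from h import *
c=snap('wrist','w4'); s=ctrl.observe(); print(s['time_s'],s['position'],s['force'])
c=snap('top','t4');cv2.imwrite('pics/t4c.png',cv2.resize(c['pixels'][140:305,240:460],(792,594),interpolation=cv2.INTER_CUBIC))
```

```text
4.35 [0.59959751 0.00849343 0.213328  ] [-0.27423758  0.48670836  7.3289541 ]
```

View pics/w4.png

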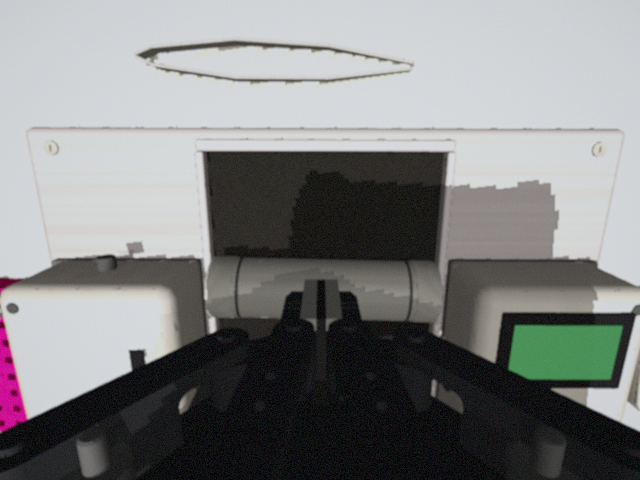

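View pics/t4c.png

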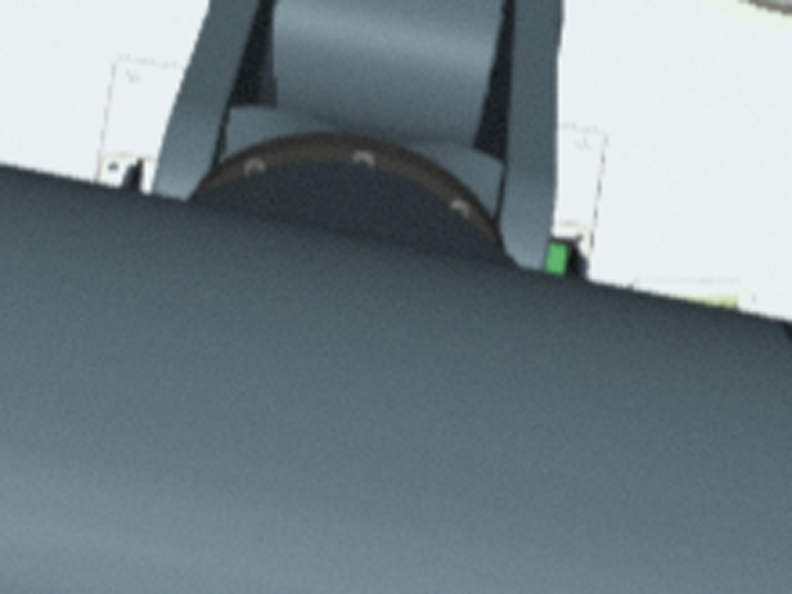

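>>> apply_moves:
  series:
    - {"x": -2,"y": 0.2,"z": 0,"yaw": 0,"claw": -1}
    - {"x": -5,"y": 0.6,"z": 0,"yaw": 0,"claw": -1}
    - {"x": -8,"y": 1,"z": 0,"yaw": 0,"claw": -1}
    - {"x": -11,"y": 1.4,"z": 0,"yaw": 0,"claw": -1}
    - {"x": -14,"y": 1.7,"z": 0,"yaw": 0,"claw": -1}
    - {"x": -16,"y": 2,"z": 0,"yaw": 0,"claw": -1}
    - {"x": -16,"y": 2,"z": 0,"yaw": 0,"claw": -1}
    - {"x": -16,"y": 2,"z": 4,"yaw": 0,"claw": -1}
    - {"x": -16,"y": 2,"z": 30,"yaw": 0,"claw": -1}
    - {"x": -10,"y": 0,"z": 50,"yaw": 0,"claw": -1}
    - {"x": -10,"y": 0,"z": 50,"yaw": 0,"claw": -1}
    - {"x": -10,"y": 0,"z": 50,"yaw": 0,"claw": -1}

```text
time_s: 5.9
position: [0.5882, 0.0084, 0.261]
tcp_rot: [[0.992, -0.124, -0.002], [-0.124, -0.992, 0.0], [-0.002, -0.0, -1.0]]
force: [0.0, 0.3, -0.2]
gripper_width: -0.0001
```

Run:
```python
from h import *
c=snap('wrist','w5'); s=ctrl.observe(); print(s['time_s'],s['position'],s['force'])
```

```text
5.95 [0.58809811 0.00839915 0.26070971] [ 0.34379671 -0.83100363 -0.27063969]
```

View pics/w5.png

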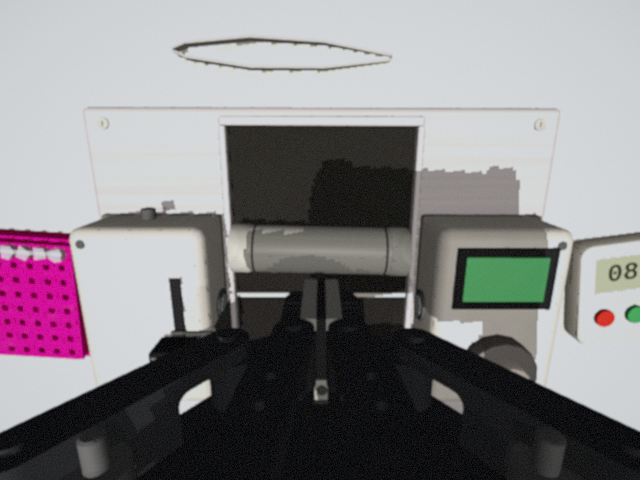

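The tube now spans rows 226–274 and the line is at row 295, so it rolled well. I'll measure it.

```bash
cat >> h.py <<'E'
def axis_from_limbs(c,u,vt,vb):
    # bisecting plane approx: unit rays to both limbs, mean direction, cut z=.026
    o,a=ray(c,u,vt); _,b=ray(c,u,vb); d=a/np.linalg.norm(a)+b/np.linalg.norm(b)
    return (o+d*(.026-o[2])/d[2])*1000
A=np.radians(-7.2); RI=np.array([[np.cos(A),-np.sin(A)],[np.sin(A),np.cos(A)]])
def edges(c,u,v0,v1,th=70):
    g=cv2.GaussianBlur(cv2.cvtColor(c['pixels'],cv2.COLOR_BGR2GRAY),(5,1),0)[v0:v1,u].astype(float)
    i=np.where(g>th)[0]; return v0+i[0]-.5,v0+i[-1]+.5
def line_vs_tube(c,cols,v0,v1,lineL,lineR):
    a=onz(c,*lineL,.012)*1000;b=onz(c,*lineR,.012)*1000; L=(a+b)[:2]/2; dl=a-b
    print('line mid',L.round(1),'yaw',np.degrees(np.arctan2(-dl[0],dl[1])).round(2))
    Q=[]
    for u in cols:
        t,bt=edges(c,u,v0,v1); q=axis_from_limbs(c,u,t,bt); Q.append(RI.T@(q[:2]-L)); print(u,t,bt,q.round(1),Q[-1].round(2))
    Q=np.array(Q); f=np.polyfit(Q[:,1],Q[:,0],1); print('tube x at mid %.2f slope deg %.2f'%(f[1],np.degrees(np.arctan(f[0]))))
E
python3 - <<'E'
from h import *
print('w1'); line_vs_tube(load('w1'),[262,275,290,300],110,185,(241,220),(390,220))
print('w5'); line_vs_tube(load('w5'),[262,275,290,355,370,380],212,289,(237,295.5),(406,295.5))
E
```

```text
w1
line mid [556.4  12.3] yaw -7.24
262 126.5 169.5 [611.4  40.2  26. ] [51.02 34.58]
275 126.5 169.5 [610.3  31.8  26. ] [51.02 26.08]
290 127.5 170.5 [608.5  22.2  26. ] [50.37 16.29]
300 127.5 170.5 [607.6  15.7  26. ] [50.37  9.74]
tube x at mid 50.01 slope deg 1.81
w5
line mid [555.8  12.5] yaw -7.15
262 225.5 271.5 [595.4  42.2  26. ] [35.57 34.38]
275 225.5 272.5 [594.2  34.8  26. ] [35.28 26.89]
290 226.5 271.5 [593.1  26.2  26. ] [35.28 18.24]
355 228.5 273.5 [587.2 -10.9  26. ] [ 34.11 -19.27]
370 228.5 273.5 [586.2 -19.5  26. ] [ 34.12 -27.93]
380 229.5 273.5 [585.2 -25.2  26. ] [ 33.82 -33.72]
tube x at mid 34.70 slope deg 1.43
```

>>> apply_moves:
  series:
    - {"x": 12.4,"y": 13.2,"z": -10,"yaw": 0,"claw": -1}
    - {"x": 12.4,"y": 13.2,"z": -30,"yaw": 0,"claw": -1}
    - {"x": 12.4,"y": 13.2,"z": -46,"yaw": 0,"claw": -1}
    - {"x": 12.4,"y": 13.2,"z": -50,"yaw": 0,"claw": -1}
    - {"x": 12.4,"y": 13.2,"z": -50,"yaw": 0,"claw": -1}
    - {"x": 9.4,"y": 13.6,"z": -50,"yaw": 0,"claw": -1}
    - {"x": 6.4,"y": 14,"z": -50,"yaw": 0,"claw": -1}
    - {"x": 3.4,"y": 14.4,"z": -50,"yaw": 0,"claw": -1}
    - {"x": 0.4,"y": 14.7,"z": -50,"yaw": 0,"claw": -1}
    - {"x": -2.6,"y": 15.1,"z": -50,"yaw": 0,"claw": -1}

```text
time_s: 7.2
position: [0.5879, 0.0241, 0.2132]
tcp_rot: [[0.992, -0.125, 0.006], [-0.125, -0.992, 0.0], [0.006, -0.001, -1.0]]
force: [2.0, 2.5, 12.6]
gripper_width: 0.0001
```

>>> apply_moves:
  series:
    - {"x": -3,"y": 0.4,"z": 0,"yaw": 0,"claw": -1}
    - {"x": -6,"y": 0.8,"z": 0,"yaw": 0,"claw": -1}
    - {"x": -9,"y": 1.1,"z": 0,"yaw": 0,"claw": -1}
    - {"x": -12,"y": 1.5,"z": 0,"yaw": 0,"claw": -1}
    - {"x": -15,"y": 1.9,"z": 0,"yaw": 0,"claw": -1}
    - {"x": -17,"y": 2,"z": 0,"yaw": 0,"claw": -1}
    - {"x": -17,"y": 2,"z": 0,"yaw": 0,"claw": -1}
    - {"x": -17,"y": 2,"z": 4,"yaw": 0,"claw": -1}
    - {"x": -17,"y": 2,"z": 30,"yaw": 0,"claw": -1}
    - {"x": -20,"y": -10,"z": 60,"yaw": 0,"claw": -1}
    - {"x": -30,"y": -10,"z": 60,"yaw": 0,"claw": -1}
    - {"x": -30,"y": -10,"z": 60,"yaw": 0,"claw": -1}

```text
time_s: 8.7
position: [0.5548, 0.0137, 0.2706]
tcp_rot: [[0.992, -0.124, -0.004], [-0.124, -0.992, 0.001], [-0.004, -0.0, -1.0]]
force: [0.2, 0.3, -0.2]
gripper_width: 0.0001
```

Run:
```python
from h import *
c=snap('wrist','w6'); s=ctrl.observe(); print(s['time_s'],s['position'],s['force'])
```

```text
8.75 [0.55524962 0.0136927  0.2703986 ] [-0.0294792  -0.50712409 -0.43039646]
```

View pics/w6.png

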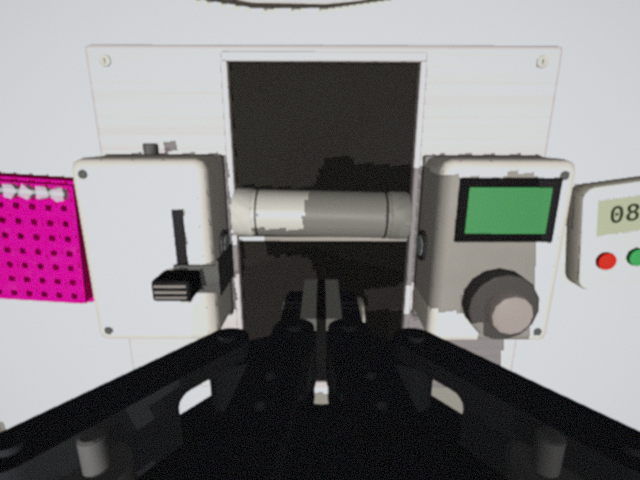

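The tube now spans rows about 188–236, just behind the line at row 240.

Run:
```python
from h import *
c=load('w6'); g=cv2.cvtColor(c['pixels'],cv2.COLOR_BGR2GRAY)
for u in(245,270,300,340,370,395): print(u,g[228:246,u])
cv2.imwrite('pics/w6c.png',cv2.resize(c['pixels'][175:255,215:425],(798,304),interpolation=cv2.INTER_CUBIC))
line_vs_tube(c,[265,280,295],180,236,(238,239.5),(409,239.5))
line_vs_tube(c,[345,360,375],180,236,(238,239.5),(409,239.5))
line_vs_tube(c,[265,280,295,345,360,375],180,236,(238,239.5),(409,239.5))
```

```text
245 [189 185 184 177 166 156 143 127 156 199 213 207 174 110  50  42  45  39]
270 [175 142 115 105 105  99  81  75 105 141 156 148 116  68  23  19  20  21]
300 [176 139 116 105 108 104  95  93 106 136 156 158 140  89  31  18  18  20]
340 [121 118 118 113 111 108 103  99 113 143 160 160 140  90  34  26  21  26]
370 [122 119 118 117 114 110 109 100 105 131 159 161 142  86  31  22  32  25]
395 [124 120 117 116 111 112 110 102 103  98 122 142 137  97  45  29  26  21]
line mid [555.9  12.4] yaw -7.16
265 189.5 235.5 [580.3  44.1  26. ] [20.31 34.53]
280 189.5 235.5 [579.2  35.4  26. ] [20.32 25.72]
295 190.5 235.5 [577.9  26.7  26. ] [20.03 16.91]
tube x at mid 19.80 slope deg 0.93
line mid [555.9  12.4] yaw -7.16
345 192.5 235.5 [573.6  -2.4  26. ] [ 19.45 -12.5 ]
360 192.5 235.5 [572.5 -11.2  26. ] [ 19.46 -21.33]
375 192.5 235.5 [571.4 -20.   26. ] [ 19.47 -30.16]
tube x at mid 19.44 slope deg -0.04
line mid [555.9  12.4] yaw -7.16
265 189.5 235.5 [580.3  44.1  26. ] [20.31 34.53]
280 189.5 235.5 [579.2  35.4  26. ] [20.32 25.72]
295 190.5 235.5 [577.9  26.7  26. ] [20.03 16.91]
345 192.5 235.5 [573.6  -2.4  26. ] [ 19.45 -12.5 ]
360 192.5 235.5 [572.5 -11.2  26. ] [ 19.46 -21.33]
375 192.5 235.5 [571.4 -20.   26. ] [ 19.47 -30.16]
tube x at mid 19.80 slope deg 0.88
```

View pics/w6c.png

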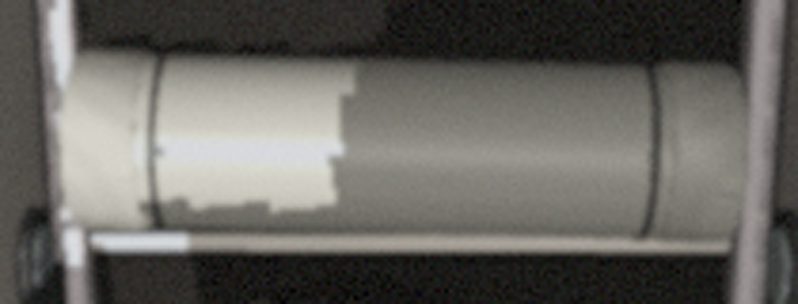

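>>> apply_moves:
  series:
    - {"x": 15,"y": -2.4,"z": 0,"yaw": 0,"claw": 0}
    - {"x": 28.7,"y": -4.8,"z": 0,"yaw": -1.2,"claw": 0}
    - {"x": 28.7,"y": -4.8,"z": -30,"yaw": -1.2,"claw": 0}
    - {"x": 28.7,"y": -4.8,"z": -50,"yaw": -1.2,"claw": 0}
    - {"x": 28.7,"y": -4.8,"z": -57,"yaw": -1.2,"claw": 0}
    - {"x": 28.7,"y": -4.8,"z": -59,"yaw": -1.2,"claw": 0}
    - {"x": 28.7,"y": -4.8,"z": -59,"yaw": -1.2,"claw": 0}

```text
time_s: 9.62
position: [0.5853, 0.0086, 0.2131]
tcp_rot: [[0.989, -0.145, 0.001], [-0.145, -0.989, -0.0], [0.001, 0.0, -1.0]]
force: [0.1, -0.3, 0.6]
gripper_width: 0.0428
```

Run:
```python
from h import *
c=snap('wrist','w7'); s=ctrl.observe(); print(s['time_s'],s['position'],s['force'],s['gripper_width'])
```

```text
9.675 [0.5852814 0.0085833 0.2133531] [ 0.72983355 -0.78546983  1.04874124] 0.04277806931049744
```

View pics/w7.png

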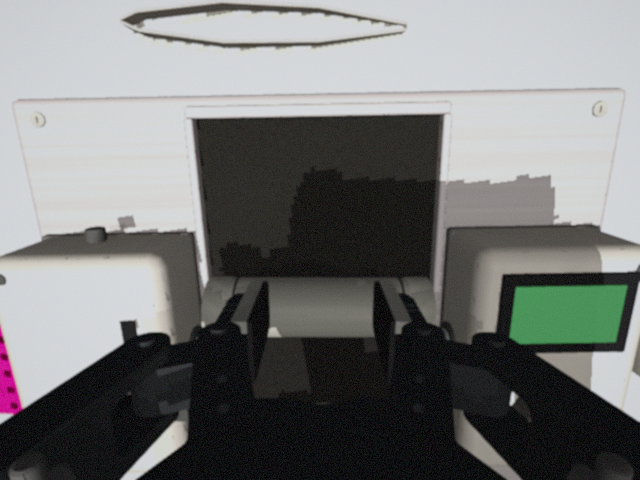

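The two tips straddle the middle of the tube (columns 250 and 395), not yet touching. I'll lower gently.

>>> apply_moves:
  series:
    - {"x": 0,"y": 0,"z": -1.5,"yaw": 0,"claw": 0}
    - {"x": 0,"y": 0,"z": -3,"yaw": 0,"claw": 0}
    - {"x": 0,"y": 0,"z": -3,"yaw": 0,"claw": 0}

```text
time_s: 10.05
position: [0.5859, 0.0085, 0.2112]
tcp_rot: [[0.989, -0.145, 0.004], [-0.145, -0.989, -0.001], [0.004, 0.0, -1.0]]
force: [0.6, 0.6, 6.3]
gripper_width: 0.0423
```

>>> apply_moves:
  series:
    - {"x": -3,"y": 0.4,"z": 0,"yaw": 0,"claw": 0}
    - {"x": -6,"y": 0.8,"z": 0,"yaw": 0.1,"claw": 0}
    - {"x": -9,"y": 1.1,"z": 0,"yaw": 0.2,"claw": 0}
    - {"x": -12,"y": 1.5,"z": 0,"yaw": 0.4,"claw": 0}
    - {"x": -15,"y": 1.9,"z": 0,"yaw": 0.5,"claw": 0}
    - {"x": -18,"y": 2.2,"z": 0,"yaw": 0.7,"claw": 0}
    - {"x": -21,"y": 2.6,"z": 0,"yaw": 0.8,"claw": 0}
    - {"x": -24,"y": 3,"z": 0,"yaw": 1,"claw": 0}
    - {"x": -27,"y": 3.4,"z": 0,"yaw": 1.1,"claw": 0}
    - {"x": -30,"y": 3.7,"z": 0,"yaw": 1.3,"claw": 0}
    - {"x": -33,"y": 4.1,"z": 0,"yaw": 1.5,"claw": 0}
    - {"x": -34,"y": 4.2,"z": 0,"yaw": 1.5,"claw": 0}
    - {"x": -34,"y": 4.2,"z": 0,"yaw": 1.5,"claw": 0}

```text
time_s: 11.68
position: [0.5517, 0.013, 0.2114]
tcp_rot: [[0.993, -0.12, 0.004], [-0.12, -0.993, 0.0], [0.004, -0.001, -1.0]]
force: [0.7, 1.7, 8.6]
gripper_width: 0.0425
```

>>> apply_moves:
  series:
    - {"x": 0,"y": 0,"z": 4,"yaw": 0,"claw": 0}
    - {"x": 0,"y": 0,"z": 30,"yaw": 0,"claw": 0}
    - {"x": -20,"y": 2.5,"z": 60,"yaw": 0,"claw": 0}
    - {"x": -40,"y": 5,"z": 80,"yaw": 0,"claw": -1}
    - {"x": -60,"y": 7,"z": 80,"yaw": 0,"claw": -1}
    - {"x": -60,"y": 7,"z": 80,"yaw": 0,"claw": -1}
    - {"x": -60,"y": 7,"z": 80,"yaw": 0,"claw": -1}

```text
time_s: 12.55
position: [0.4918, 0.0196, 0.2897]
tcp_rot: [[0.993, -0.119, 0.001], [-0.119, -0.993, -0.0], [0.001, 0.0, -1.0]]
force: [1.7, 1.1, 0.1]
gripper_width: 0.0001
```

Run:
```python
from h import *
c=snap('wrist','w8'); s=ctrl.observe(); print(s['time_s'],s['position'],s['force'],s['gripper_width'])
```

```text
12.6 [0.49193426 0.0195687  0.28964611] [ 0.6021036   0.1578367  -0.59615969] -0.0001223972222757228
```

View pics/w8.png

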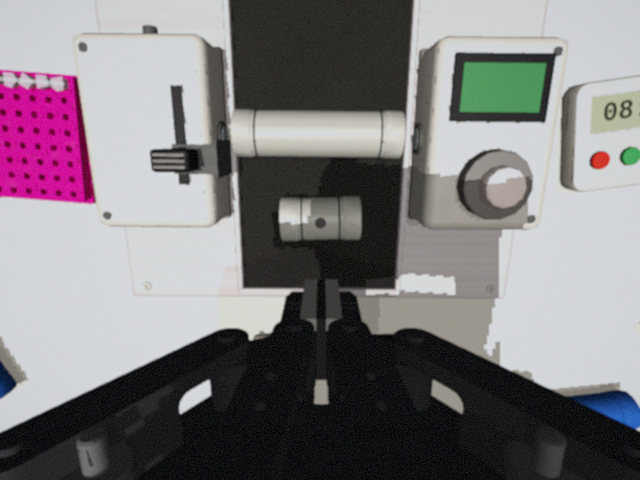

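The tube now covers the line (limbs about rows 110–158) and looks parallel to the deck edge. I'll measure it against the line position found earlier.

Run:
```python
from h import *
L=np.array([556.0,12.4])
def m(c,cols,v0,v1):
    Q=[]
    for u in cols:
        t,b=edges(c,u,v0,v1); q=axis_from_limbs(c,u,t,b); Q.append(RI.T@(q[:2]-L)); print(u,t,b,Q[-1].round(2))
    Q=np.array(Q); f=np.polyfit(Q[:,1],Q[:,0],1); print('x %.2f slope %.2f'%(f[1],np.degrees(np.arctan(f[0]))))
c=load('w8'); m(c,[265,280,295,310,325,340,355,370],95,180)
# references in this image: housing inner corners/base near corners/lip
for n,p in {'near base L':(133,296,.003),'near base R':(503,299,.003),'tubeL':(231,134,.026),'tubeR':(406,136,.026),'tab':(174,158,.069),'key':(505,187,.071)}.items():
    q=onz(c,*p)*1000; print(n,q.round(1),(RI.T@(q[:2]-L)).round(1))
s=snap('top','t8'); cv2.imwrite('pics/t8c.png',cv2.resize(s['pixels'][140:305,240:460],(792,594),interpolation=cv2.INTER_CUBIC))
```

```text
265 109.5 156.5 [ 3.06 33.81]
280 109.5 156.5 [ 3.11 24.71]
295 109.5 156.5 [ 3.16 15.61]
310 109.5 156.5 [3.22 6.51]
325 109.5 156.5 [ 3.27 -2.59]
340 110.5 156.5 [  3.05 -11.69]
355 110.5 157.5 [  2.8 -20.8]
370 110.5 157.5 [  2.86 -29.91]
x 3.06 slope 0.24
near base L [460.  165.3   3. ] [-114.4  139.7]
near base R [ 424.5 -109.4    3. ] [-115.2 -137.4]
tubeL [565.4  66.1  26. ] [ 2.6 54.5]
tubeR [551.5 -39.3  26. ] [  2.  -51.8]
tab [555.7  86.8  69. ] [-9.6 73.8]
key [521.5 -77.8  71. ] [-22.9 -93.8]
```

View pics/t8c.png

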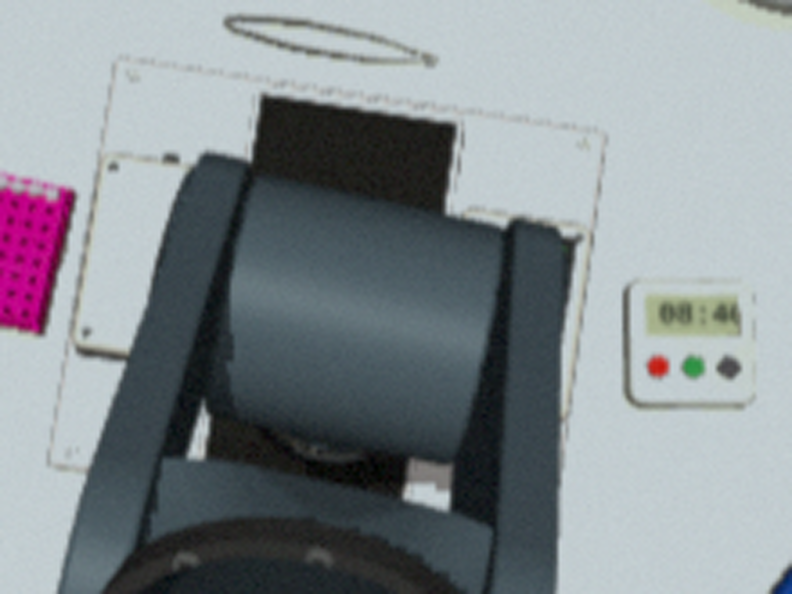

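The tube is parallel to the line (0.2°) and an estimated 2–3 mm short. I'll do the shutter next, then check with a clear top view.

>>> apply_moves:
  series:
    - {"x": 20,"y": 35,"z": 0,"yaw": 0,"claw": -1}
    - {"x": 41,"y": 70,"z": -10,"yaw": 0,"claw": -1}
    - {"x": 41,"y": 70,"z": -35,"yaw": 0,"claw": -1}
    - {"x": 41,"y": 70,"z": -55,"yaw": 0,"claw": -1}
    - {"x": 41,"y": 70,"z": -60,"yaw": 0,"claw": -1}
    - {"x": 41,"y": 70,"z": -60,"yaw": 0,"claw": -1}

```text
time_s: 13.4
position: [0.5323, 0.0897, 0.2294]
tcp_rot: [[0.993, -0.119, -0.0], [-0.119, -0.993, 0.0], [-0.0, 0.0, -1.0]]
force: [0.3, 0.3, -0.9]
gripper_width: 0.0001
```

Run:
```python
from h import *
c=snap('wrist','w9'); s=ctrl.observe(); print(s['time_s'],s['position'],s['force'],s['gripper_width'])
```

```text
13.45 [0.53239612 0.08964549 0.22991612] [0.08890097 0.4362554  0.65728778] 9.074276979107205e-05
```

View pics/w9.png

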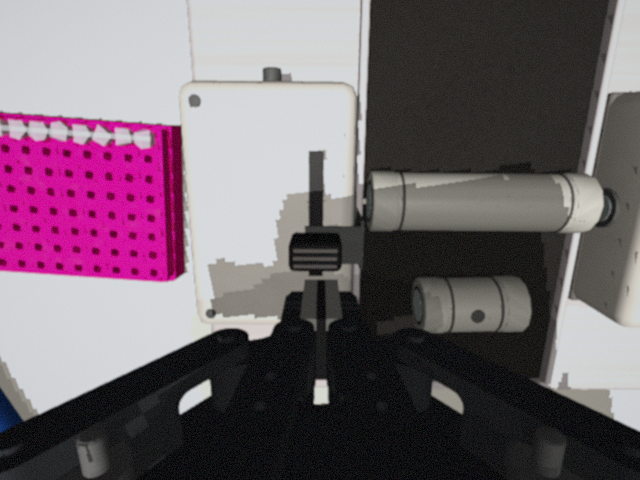

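The tip is directly behind the tab (columns 315 and 321), so I'll push it away from the robot.

>>> apply_moves:
  series:
    - {"x": 4,"y": -0.5,"z": 0,"yaw": 0,"claw": -1}
    - {"x": 8,"y": -1,"z": 0,"yaw": 0,"claw": -1}
    - {"x": 12,"y": -1.5,"z": 0,"yaw": 0,"claw": -1}
    - {"x": 16,"y": -2,"z": 0,"yaw": 0,"claw": -1}
    - {"x": 20,"y": -2.5,"z": 0,"yaw": 0,"claw": -1}
    - {"x": 24,"y": -3,"z": 0,"yaw": 0,"claw": -1}
    - {"x": 27,"y": -3.4,"z": 0,"yaw": 0,"claw": -1}
    - {"x": 28,"y": -3.5,"z": 0,"yaw": 0,"claw": -1}
    - {"x": 28,"y": -3.5,"z": 0,"yaw": 0,"claw": -1}

```text
time_s: 14.58
position: [0.5601, 0.0863, 0.2297]
tcp_rot: [[0.993, -0.119, 0.001], [-0.119, -0.993, -0.0], [0.001, 0.0, -1.0]]
force: [-0.9, -0.5, -0.1]
gripper_width: -0.0002
```

>>> apply_moves:
  series:
    - {"x": 1,"y": -0.1,"z": 0,"yaw": 0,"claw": -1}
    - {"x": 2,"y": -0.2,"z": 0,"yaw": 0,"claw": -1}
    - {"x": 2,"y": -0.2,"z": 0,"yaw": 0,"claw": -1}

```text
time_s: 14.95
position: [0.5619, 0.0861, 0.2297]
tcp_rot: [[0.993, -0.119, -0.0], [-0.119, -0.993, -0.0], [-0.0, 0.0, -1.0]]
force: [-1.3, 0.3, -1.0]
gripper_width: 0.0001
```

Not at the stop yet, so I'll continue in small steps.

>>> apply_moves:
  series:
    - {"x": 1,"y": -0.1,"z": 0,"yaw": 0,"claw": -1}
    - {"x": 2,"y": -0.2,"z": 0,"yaw": 0,"claw": -1}
    - {"x": 2,"y": -0.2,"z": 0,"yaw": 0,"claw": -1}

```text
time_s: 15.32
position: [0.5628, 0.0861, 0.2296]
tcp_rot: [[0.993, -0.119, -0.004], [-0.119, -0.993, 0.0], [-0.004, 0.0, -1.0]]
force: [-4.7, 0.3, 3.4]
gripper_width: 0.0001
```

>>> apply_moves:
  series:
    - {"x": 0.7,"y": -0.1,"z": 0,"yaw": 0,"claw": -1}
    - {"x": 1.4,"y": -0.2,"z": 0,"yaw": 0,"claw": -1}
    - {"x": 1.4,"y": -0.2,"z": 0,"yaw": 0,"claw": -1}

```text
time_s: 15.7
position: [0.5633, 0.086, 0.2295]
tcp_rot: [[0.993, -0.119, -0.007], [-0.119, -0.993, 0.0], [-0.007, 0.0, -1.0]]
force: [-7.5, 0.1, 5.2]
gripper_width: -0.0001
```

The stop is reached at 7.5 N. I'll back off, lift and clear the top view.

>>> apply_moves:
  series:
    - {"x": -5,"y": 0.6,"z": 0,"yaw": 0,"claw": -1}
    - {"x": -8,"y": 1,"z": 25,"yaw": 0,"claw": -1}
    - {"x": -30,"y": -10,"z": 70,"yaw": 0,"claw": -1}
    - {"x": -60,"y": -50,"z": 90,"yaw": 0,"claw": -1}
    - {"x": -75,"y": -110,"z": 100,"yaw": 0,"claw": -1}
    - {"x": -90,"y": -170,"z": 100,"yaw": 0,"claw": -1}
    - {"x": -100,"y": -230,"z": 100,"yaw": 0,"claw": -1}
    - {"x": -110,"y": -290,"z": 100,"yaw": 0,"claw": -1}
    - {"x": -120,"y": -350,"z": 100,"yaw": 0,"claw": -1}
    - {"x": -120,"y": -350,"z": 100,"yaw": 0,"claw": -1}

```text
time_s: 16.95
position: [0.4458, -0.2696, 0.3303]
tcp_rot: [[0.992, -0.125, 0.005], [-0.125, -0.992, -0.006], [0.006, 0.005, -1.0]]
force: [0.3, -0.6, 0.2]
gripper_width: -0.0001
```

Run:
```python
from h import *
s=ctrl.observe(); print(s['time_s'],s['position'],s['force'])
c=snap('top','t9'); cv2.imwrite('pics/t9c.png',cv2.resize(c['pixels'][140:305,240:460],(792,594),interpolation=cv2.INTER_CUBIC))
```

```text
16.95 [ 0.44575812 -0.26958415  0.3303453 ] [ 0.30985415 -0.59428169  0.22989027]
```

View pics/t9c.png

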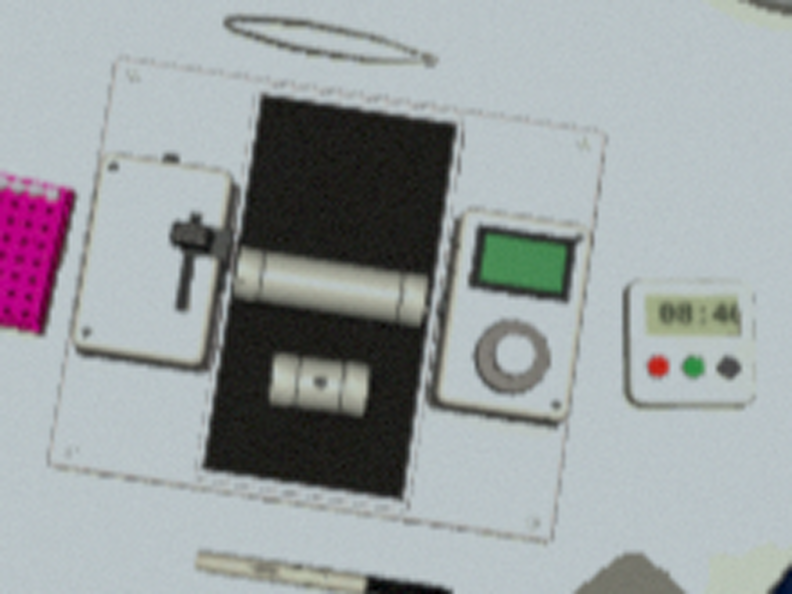

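The tab has moved to crop (192,236), and the tube covers the line (ends at (237,272) and (427,302)). I'll measure both against the first top picture.

Run:
```python
from h import *
a=load('top0');b=load('t9')
ga,gb=[cv2.GaussianBlur(cv2.resize(x['pixels'][140:305,240:460],None,fx=8,fy=8,interpolation=cv2.INTER_CUBIC),(5,5),0).mean(2) for x in(a,b)]
pix=lambda u,v:(240+(u+.5)/8-.5,140+(v+.5)/8-.5)
# line position in top0: brightest row per column between deck rows, away from tube
def lim(g,u,v0,v1,th):
    col=g[v0:v1,u]; i=np.where(col>th)[0]; return v0+i[0],v0+i[-1]
L=[];Tb=[];T0=[]
for uc in range(270,421,15):
    u=int(uc*8/3.6)
    vm=int((282+(uc-236)*27/191)*8/3.6)
    col=ga[vm-30:vm+30,u]; w=np.clip(col-60,0,None); v=vm-30+(w*np.arange(60)).sum()/w.sum()
    L.append(onz(a,*pix(u,v),.012)[:2]*1000)
    vc=vm+int(-3*8/3.6); t,bt=lim(gb,u,vc-80,vc+90,75); pt,pb=pix(u,t),pix(u,bt); Tb.append(axis_from_limbs(b,pt[0],pt[1],pb[1])[:2])
L=np.array(L);Tb=np.array(Tb)
fl=np.polyfit(L[:,1],L[:,0],1); ft=np.polyfit(Tb[:,1],Tb[:,0],1)
print('line yaw',-np.degrees(np.arctan(fl[0])),'x@11',np.polyval(fl,11),'tube yaw',-np.degrees(np.arctan(ft[0])),'x@11',np.polyval(ft,11), 'resid',np.std(L[:,0]-np.polyval(fl,L[:,1])).round(2),np.std(Tb[:,0]-np.polyval(ft,Tb[:,1])).round(2))
# windows/base
for n,g,c,(u0,v0,u1,v1) in(('tab0',ga,a,(160,255,210,300)),('tab1',gb,b,(160,212,213,256))):
    s=8/3.6; sub=g[int(v0*s):int(v1*s),int(u0*s):int(u1*s)]; m=(sub<95).astype(np.uint8); m=cv2.morphologyEx(m,cv2.MORPH_OPEN,np.ones((40,40)))
    M=cv2.moments(m,True); u=M['m10']/M['m00']+u0*s; v=M['m01']/M['m00']+v0*s
    print(n,onz(c,*pix(u,v),.066)*1000,cv2.boundingRect(m))
```

```text
line yaw -7.2231401782533755 x@11 557.3575229588616 tube yaw -7.4239105784766 x@11 560.0297262587777 resid 0.15 0.18
tab0 [552.91862787  85.588342    66.        ] (13, 34, 98, 66)
tab1 [576.31367443  83.31192201  66.        ] (31, 28, 87, 68)
```

The shutter moved 23.5 mm and stopped against its end stop. The tube is parallel to the line (0.2°) but 2.7 mm too far, so one more short stroke of about 5.3 mm is needed.

>>> apply_moves:
  series:
    - {"x": 20,"y": 50,"z": 0,"yaw": 0,"claw": 0}
    - {"x": 40,"y": 100,"z": 0,"yaw": 0,"claw": 0}
    - {"x": 60,"y": 150,"z": 0,"yaw": 0,"claw": 0}
    - {"x": 80,"y": 200,"z": 0,"yaw": 0,"claw": 0}
    - {"x": 100,"y": 240,"z": -20,"yaw": 0,"claw": 0}
    - {"x": 117,"y": 280,"z": -40,"yaw": 0,"claw": 0}
    - {"x": 117,"y": 280,"z": -80,"yaw": 0,"claw": 0}
    - {"x": 117,"y": 280,"z": -110,"yaw": 0,"claw": 0}
    - {"x": 117,"y": 280,"z": -116,"yaw": 0,"claw": 0}
    - {"x": 117,"y": 280,"z": -116,"yaw": 0,"claw": 0}

```text
time_s: 18.25
position: [0.5624, 0.0165, 0.214]
tcp_rot: [[0.993, -0.118, 0.0], [-0.118, -0.993, 0.0], [0.0, -0.0, -1.0]]
force: [0.1, -0.7, -0.4]
gripper_width: 0.0427
```

>>> apply_moves:
  series:
    - {"x": 1,"y": -5.5,"z": 0,"yaw": 0,"claw": 0}
    - {"x": 1,"y": -5.5,"z": -2,"yaw": 0,"claw": 0}
    - {"x": 1,"y": -5.5,"z": -3,"yaw": 0,"claw": 0}
    - {"x": 1,"y": -5.5,"z": -3.2,"yaw": 0,"claw": 0}
    - {"x": 1,"y": -5.5,"z": -3.2,"yaw": 0,"claw": 0}

```text
time_s: 18.88
position: [0.5638, 0.0099, 0.2115]
tcp_rot: [[0.993, -0.119, 0.002], [-0.119, -0.993, -0.001], [0.002, 0.0, -1.0]]
force: [0.0, -0.2, 5.0]
gripper_width: 0.0429
```

>>> apply_moves:
  series:
    - {"x": -1.5,"y": 0.2,"z": 0,"yaw": 0,"claw": 0}
    - {"x": -3,"y": 0.4,"z": 0,"yaw": 0,"claw": 0}
    - {"x": -4.5,"y": 0.6,"z": 0,"yaw": 0,"claw": 0}
    - {"x": -5.3,"y": 0.7,"z": 0,"yaw": 0,"claw": 0}
    - {"x": -5.3,"y": 0.7,"z": 0,"yaw": 0,"claw": 0}
    - {"x": -5.3,"y": 0.7,"z": 3,"yaw": 0,"claw": 0}
    - {"x": -5.3,"y": 0.7,"z": 15,"yaw": 0,"claw": 0}
    - {"x": -10,"y": 0,"z": 60,"yaw": 0,"claw": -1}
    - {"x": -25,"y": -30,"z": 100,"yaw": 0,"claw": -1}
    - {"x": -50,"y": -90,"z": 110,"yaw": 0,"claw": -1}
    - {"x": -70,"y": -150,"z": 110,"yaw": 0,"claw": -1}
    - {"x": -90,"y": -210,"z": 110,"yaw": 0,"claw": -1}
    - {"x": -110,"y": -270,"z": 110,"yaw": 0,"claw": -1}
    - {"x": -110,"y": -280,"z": 110,"yaw": 0,"claw": -1}
    - {"x": -110,"y": -280,"z": 110,"yaw": 0,"claw": -1}

```text
time_s: 20.75
position: [0.4531, -0.2704, 0.3208]
tcp_rot: [[0.993, -0.121, 0.0], [-0.121, -0.993, 0.0], [0.0, -0.0, -1.0]]
force: [0.7, -0.1, -0.1]
gripper_width: -0.0001
```

```bash
cat > chk.py <<'E'
from h import *
import sys
fn=sys.argv[1]
s=ctrl.observe(); print(s['time_s'],s['position'],s['force'])
a=load('top0');b=snap('top',fn)
cv2.imwrite('pics/%sc.png'%fn,cv2.resize(b['pixels'][140:305,240:460],(792,594),interpolation=cv2.INTER_CUBIC))
gb=cv2.GaussianBlur(cv2.resize(b['pixels'][140:305,240:460],None,fx=8,fy=8,interpolation=cv2.INTER_CUBIC),(5,5),0).mean(2)
pix=lambda u,v:(240+(u+.5)/8-.5,140+(v+.5)/8-.5)
Tb=[]
for uc in range(270,421,15):
    u=int(uc*8/3.6); vc=int((282+(uc-236)*27/191)*8/3.6)
    col=gb[vc-95:vc+95,u]; i=np.where(col>75)[0]; t,bt=vc-95+i[0],vc-95+i[-1]
    pt,pb=pix(u,t),pix(u,bt); Tb.append(axis_from_limbs(b,pt[0],pt[1],pb[1])[:2])
Tb=np.array(Tb);ft=np.polyfit(Tb[:,1],Tb[:,0],1)
print('tube yaw',-np.degrees(np.arctan(ft[0])),'x@11',np.polyval(ft,11),np.std(Tb[:,0]-np.polyval(ft,Tb[:,1])),'line -7.22 557.36')
E
python3 chk.py t10
```

```text
20.75 [ 0.45314267 -0.27040748  0.32077979] [ 0.68916197 -0.08586407 -0.06542453]
tube yaw -7.278094210648484 x@11 557.4070831342234 0.24697825134299906 line -7.22 557.36
```

View pics/t10c.png

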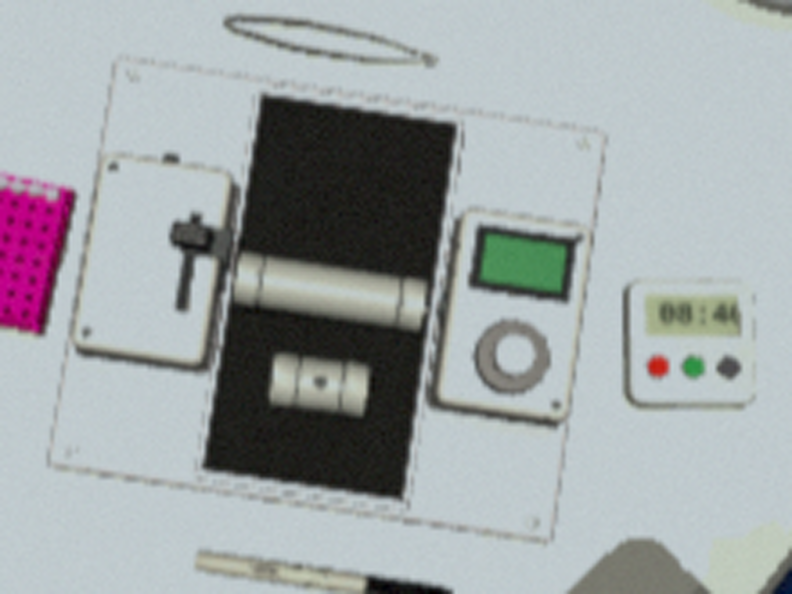

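The tube is on the line: offset 0.05 mm, yaw difference 0.06°. The shutter is open with the tab at (190,236). Now the key.

>>> apply_moves:
  series:
    - {"x": 20,"y": 50,"z": 0,"yaw": 0,"claw": -1}
    - {"x": 40,"y": 100,"z": 0,"yaw": 0,"claw": -1}
    - {"x": 60,"y": 150,"z": 0,"yaw": 0,"claw": -1}
    - {"x": 68.5,"y": 190,"z": -10,"yaw": 0,"claw": -1}
    - {"x": 68.5,"y": 190,"z": -40,"yaw": 0,"claw": -1}
    - {"x": 68.5,"y": 190,"z": -65,"yaw": 0,"claw": -1}
    - {"x": 68.5,"y": 190,"z": -69,"yaw": 0,"claw": -1}
    - {"x": 68.5,"y": 190,"z": -69,"yaw": 0,"claw": -1}

```text
time_s: 21.8
position: [0.5218, -0.0786, 0.2517]
tcp_rot: [[0.993, -0.117, -0.001], [-0.117, -0.993, 0.0], [-0.001, -0.0, -1.0]]
force: [-0.4, 0.1, 1.4]
gripper_width: -0.0004
```

Run:
```python
from h import *
c=snap('wrist','w11'); s=ctrl.observe(); print(s['time_s'],s['position'],s['force'])
```

```text
21.85 [ 0.52204452 -0.07907091  0.25220404] [ 1.16728796 -0.72104768  0.32132096]
```

View pics/w11.png

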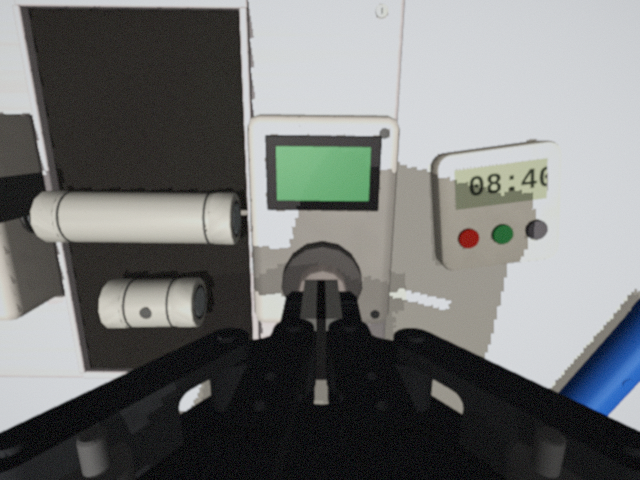

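The tip is centred over the key cap (column 321 for both), so I'll press.

>>> apply_moves:
  series:
    - {"x": 0,"y": 0,"z": -4,"yaw": 0,"claw": -1}
    - {"x": 0,"y": 0,"z": -8,"yaw": 0,"claw": -1}
    - {"x": 0,"y": 0,"z": -11,"yaw": 0,"claw": -1}
    - {"x": 0,"y": 0,"z": -13,"yaw": 0,"claw": -1}
    - {"x": 0,"y": 0,"z": -13.5,"yaw": 0,"claw": -1}
    - {"x": 0,"y": 0,"z": -13.5,"yaw": 0,"claw": -1}

```text
time_s: 22.6
position: [0.522, -0.08, 0.2394]
tcp_rot: [[0.993, -0.119, 0.001], [-0.119, -0.993, -0.001], [0.001, 0.0, -1.0]]
force: [-1.8, 0.9, 10.5]
gripper_width: 0.0002
```

At 10.5 N, well above the 4.5 N spring, and at the expected height, the key is bottomed. I'll hold it briefly a little deeper, then release and move clear.

>>> apply_moves:
  series:
    - {"x": 0,"y": 0,"z": -0.5,"yaw": 0,"claw": -1}
    - {"x": 0,"y": 0,"z": -0.5,"yaw": 0,"claw": -1}

```text
time_s: 22.85
position: [0.522, -0.08, 0.2393]
tcp_rot: [[0.993, -0.119, 0.002], [-0.119, -0.993, -0.001], [0.002, 0.0, -1.0]]
force: [-1.8, 1.4, 15.2]
gripper_width: -0.0001
```

>>> apply_moves:
  series:
    - {"x": 0,"y": 0,"z": 5,"yaw": 0,"claw": -1}
    - {"x": 0,"y": 0,"z": 15,"yaw": 0,"claw": -1}
    - {"x": 0,"y": 0,"z": 50,"yaw": 0,"claw": -1}
    - {"x": -10,"y": -30,"z": 80,"yaw": 0,"claw": -1}
    - {"x": -30,"y": -80,"z": 80,"yaw": 0,"claw": -1}
    - {"x": -50,"y": -130,"z": 80,"yaw": 0,"claw": -1}
    - {"x": -70,"y": -190,"z": 80,"yaw": 0,"claw": -1}
    - {"x": -70,"y": -190,"z": 80,"yaw": 0,"claw": -1}
    - {"x": -70,"y": -190,"z": 80,"yaw": 0,"claw": -1}

```text
time_s: 23.98
position: [0.4513, -0.2697, 0.3173]
tcp_rot: [[0.993, -0.12, -0.001], [-0.12, -0.993, 0.001], [-0.001, -0.001, -1.0]]
force: [-0.6, 0.7, -0.7]
gripper_width: -0.0003
```

```bash
python3 chk.py t12
```

```text
23.975 [ 0.45131924 -0.26969298  0.31725909] [-0.59523489  0.66762794 -0.68973758]
tube yaw -7.239553569725304 x@11 557.4135115951527 0.2335149128416425 line -7.22 557.36
```

View pics/t12.png

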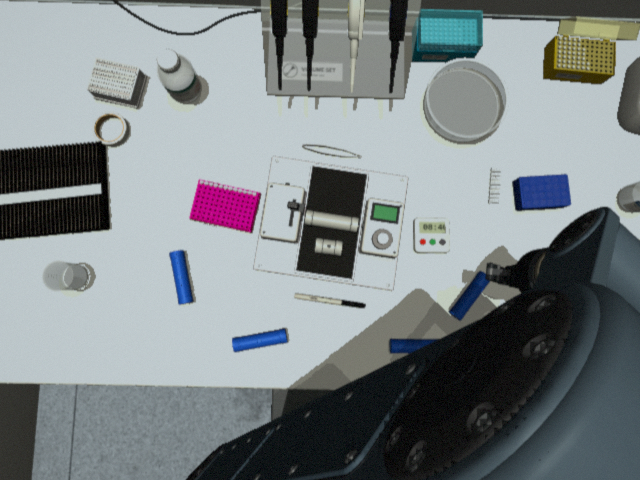

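The final view shows the tube on the line at (331,220), the shutter open at (292,207), the short tube at (328,246), and everything else where it was. I'll hand in.

```bash
python3 -c "
from plant import ctrl
print(ctrl.sign_off())"
```

```text
the job is handed in; nothing more can be done
None
```

The job is handed in after about 24 s of robot time; sign-off gave no verdict. The steel tube lies on the line, the shutter is fully open, and the key was pressed last and released.

- **Tube:** I rolled it back about 50 mm in four strokes of the fingertips over its top. The last top view puts it within 0.1 mm and 0.1° of the line. It lay about 1.4° askew, so I turned the wrist slightly during the third stroke with two spread tips, which may have skidded its ends by about half a millimetre. Two readings were above the suggested 5 N: 12.6 N in the second stroke and 8.6 N in the third.
- **Shutter:** I pushed it until it met its stop at 7.5 N. The top view measured 23.5 mm of travel, against 24 mm nominal.
- **Key:** It bottomed at 10–15 N, at the height expected for fully down, and I then lifted clear. I did not measure separately that it came back up.
- **Other checks:** In the last top view the short tube and the other things on the bench look unmoved by eye.
- **Disagreements:** The wrist and top cameras differed by 1–2 mm in absolute position. I judged the tube's final place from the fixed top camera, comparing it with the line in the first picture. One move call was refused as invalid input, apparently because yaw was left out; nothing moved, and I resent it.

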